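# Shut the filter drawer and hold the sample carrier up to the side-view camera

### The job

Get the inspection station ready for a side-view picture: first push the light source's open filter drawer fully home, past its catch. Then lift the sample carrier off the backlight panel, with its two steel bushings staying in their wells, and finish while holding it in the gripper, level and still in the air, with its middle centred on the lens axis of the side-view camera, about 11 cm in front of the lens. Keep the carrier level on the way, do not bump the camera, and leave the bottle, the mouse and the spare lens where they are.

Things in the scene. Friction and masses are not known exactly. Their poses are not given: they have to be found in the camera images.
- light_source: grey metal light-source box standing fixed on the bench, 200 (x) x 150 (y) x 90 mm high, with vent slots on top and a filter drawer in its front face. Origin: centre of its underside; own x points from the front face (at x = -100 mm) to the back, z up. The drawer slides out of the front along -x
- filter_drawer (a joint): how far the filter drawer stands out of the light source, in m: 0 is fully home against its stop, up to 0.1. A sprung roller catch resists with about 5 N while the last 15 to 6 mm are pushed in, then snaps the drawer home and keeps it there; elsewhere the drawer slides with about 1 N
- drawer_front (a point): centre of the drawer's flat aluminium front face (116 wide, 46 mm high, centre 57 mm above the bench); axes as the light source's: the face looks along -x. It stands 6 mm proud of the light source when home. A black pull lip, 70 wide, 7 mm high, juts 12 mm out of the face (to -x), its centre 20 mm above this point
- backlight: flat black panel with a white diffuser on top, 240 (x) x 180 (y) x 25 mm high, fixed on the bench; origin: centre of its underside. The carrier starts on it
- carrier_mid (a point): middle of the loose sample carrier, 40 mm above its underside. Dark metal base 150 (x) x 86 (y) x 6 mm, two rows of four clear wells (33 mm wide, tops 18 mm below this point), and over the middle a bridge handle: a black grip bar along the carrier's x, 80 long, 12 thick (y), 26 mm high, centre 27 mm above this point, on two posts. z up when level. 0.3 to 0.55 kg with bushings
- bushing_a_mid (a point): centre of a loose steel bushing, 21 mm diameter, 20 mm high, standing in a carrier well (bore 29 mm, 16 mm deep; floor 6 mm above the carrier's underside)
- bushing_b_mid (a point): centre of a second, equal bushing in another well
- viewer: side-view camera on a post, fixed on the bench: black lens (42 to 46 mm diameter, 75 mm long) with a grey camera body behind it, optical axis level, 180 mm above the bench. Origin: on the bench right under the front of the lens; the lens looks along own -x; the post (to 232 mm high) stands 165 mm behind the lens front, on a 120 mm square base plate
- view (a point): point on the lens axis 110 mm in front of the lens, 180 mm above the bench, where the middle of the carrier is to be held; axes as the camera's (x points into the lens, y sideways, z up)
- bottle: clear drinks bottle with a white cap, 62 mm diameter, 200 mm high; origin at the centre of its underside. Not to be moved
- mouse: black computer mouse, 100 x 58 x 32 mm; origin at the centre of its underside. Not to be moved
- spare_lens: black spare lens standing on end, 47 mm diameter, 50 mm high; origin at the centre of its underside. Not to be moved
Things that resemble listed ones, but are neither listed nor needed, are in the scene too. Leave any pink or yellow look-alike of the part that bears carrier_mid alone.

How it is judged (in metres and radians):
On the way, in this order (a step that is already met when the one before it is completed fails the run):
1. the filter drawer is fully home, past its catch (value of joint filter_drawer below 0.003 m), for 0.2 s.
2. the carrier is lifted clear of the backlight by the gripper (height (world z) of carrier_mid above 0.1 m and contact force between carrier and backlight below 0.05 N and contact force between carrier and the fingers above 1 N), for 0.2 s.
At the end, for the whole second after the job is handed in: Drawer within 3 mm of home; carrier held by the gripper alone, its middle within 30 mm of the lens axis sideways, -30 to +35 mm in height, 80 to 145 mm before the lens; tilt under 0.1 rad, under 20 mm/s and 0.15 rad/s; both bushings in their wells (value of joint filter_drawer below 0.003 m and x of carrier_mid in the frame of view between -0.035 and 0.03 m and y of carrier_mid in the frame of view between -0.03 and 0.03 m and z of carrier_mid in the frame of view between -0.03 and 0.035 m and angle between carrier_mid's own z axis and vertical below 0.1 rad and linear speed of carrier below 0.02 m/s and angular speed of carrier below 0.15 rad/s and contact force between carrier and the fingers above 1 N and contact force between carrier and backlight below 0.05 N and contact force between carrier and viewer below 0.05 N and contact force between carrier and light_source below 0.05 N and x of bushing_a_mid in the frame of carrier_mid between -0.072 and -0.036 m and y of bushing_a_mid in the frame of carrier_mid between 0.008 and 0.038 m and z of bushing_a_mid in the frame of carrier_mid between -0.034 and -0.015 m and x of bushing_b_mid in the frame of carrier_mid between 0 and 0.036 m and y of bushing_b_mid in the frame of carrier_mid between -0.038 and -0.008 m and z of bushing_b_mid in the frame of carrier_mid between -0.034 and -0.015 m); the arm keeps its last pose, push and grip.
It fails at once if the carrier is tipped by more than 0.3 rad (angle between carrier_mid's own z axis and vertical above 0.3 rad).
It fails at once if the side-view camera is bumped with more than 3 N (contact force between viewer and anything else above 3 N).
It fails at once if the bottle, the mouse or the spare lens is moved by more than 20 mm (distance of any of bottle, mouse, spare_lens from where it was at the start of the episode above 0.02 m).
It also fails if it takes over 56 s, if anything falls off the work surface, if the arm or the gripper's body presses on something with over 40 N, if the wrist force passes 120 N, or if a joint passes its speed limit or range.

### The arm

A 6-joint arm with a two-finger parallel gripper is mounted at the origin on the work surface. World frame = base frame: x ahead of the robot, y to its left, z up, the work surface at z = 0. Lengths are in mm, angles in degrees, forces in N, time in s.
With the tool pointing down it reaches from about 350 to 850 mm from the base axis. Payload 8.1 kg.
Tool frame: the origin (TCP) lies at the centre of the arm's flange, where the gripper is bolted on; the fingertips stand 173 mm ahead of it and the grasp point (between the pads) lies 155 mm ahead of it; z points along the fingers, y is the line along which they close (so a half turn about z gives the same grasp; the last joint's range is limited). The gripper opens to 85 mm and grips with 20 to 120 N. Pads are 22 mm wide; open, the fingers measure 114 mm over their backs; the gripper's body (76 mm by 85 mm) begins 54 mm behind the grasp point. The pads swing forward as they close: fully open they stand 13 mm farther back than shut.
Start: joints at [62.258, 7.471, 85.268, -0, 87.261, -4.893], TCP at [232.968, 552.931, 404.692] pointing down, gripper open.
Joint ranges: [-169.43, 169.43], [-51.17, 129.36], [1.28, 143.12], [-76.62, 256.62], [0, 156.53], [-152.29, 152.29]. Speed limits (degrees/s): [136.94, 136.94, 159.86, 180, 180, 180].

### API

Orientations are given as [roll, pitch, yaw] about the fixed x, y, z axes, in that order (R = Rz(yaw) Ry(pitch) Rx(roll)).
In Python, from bench import * gives the robot as it stands.
- The arm moves only by the shell command python3 -m jog 'ROWS' [FORCE]. ROWS is text: rows parted by semicolons, each of 7 numbers parted by spaces: the shift along the tool's x, y, z scaled (see below), then the turn, a rotation vector about the tool's x, y, z scaled (see below), then the closure, from -1 (fully open) to 1 (shut). In form: tx ty tz wx wy wz hand; .... A call has 1 to 5 rows; each row shifts and turns the commanded pose from where the row before left it, along the tool's axes as they then stand; what a row does not reach is not made up. The controller multiplies each number of a shift by 0.1 m and each number of a turn by 60 degrees. A row lasts 1/8 s, in which the tool goes at most 62.5 mm and 10.7 degrees, less where a joint would pass 70% of its speed; a pose out of reach is approached as far as the arm can. A call with a number of a shift or a turn outside -1 to 1 is refused whole. A call with a gripper value outside its range is refused whole. The fingers move at their own pace and stop on an object; FORCE is the grip in N (left out, the last holds). Time passes only in rows, so rows that do not move let the fingers close. It gives the time, the measured TCP pose, the force, the opening and the grip force at its end, in the units of the state.
- sense(): the state, without advancing time (a new reading comes with each control period).
- snapshot(name): name is "scene" or "top" or "wrist"; returns a dict with "img" (400x640x3 uint8, red, green, blue), "fx", "fy", "cx", "cy" (pixels), "extrinsics" (4x4, takes a point from camera to world coordinates). Camera axes: x right, y down, z forward; pixel columns grow to the right and rows downward; lengths in mm; the calibration is good to about 2 mm. The wrist camera is an equidistant fisheye: a pixel r from the principal point sees the ray r / f radians off the axis. A picture is of the moment at which its call begins. There is no depth.
- hand_in(): hands the job in; it is judged then, once.
The state is a dict: "time": time; "joint_pos": joint angles; "qd": joint speeds; "joint_efforts": joint torques, N m; "tool_pos": TCP position; "tcp_rot": TCP orientation; "ft_force": force on the tool from outside, world axes, zero at the start; "wrist_torque": the same for the moment, N m; "finger_gap": finger opening in mm; "grip_force": force on a finger pad.
Only numpy, scipy, OpenCV 4.12 (cv2) and the standard library are available. Lean on these libraries where they do the work, as an engineer would, in place of code of your own. Each camera call takes 0.05 s, during which the arm holds its last target. There are 200 camera calls.

## Working session

There is one attempt and no reset: what is moved stays moved. The work goes in short steps, Python scripts to look and compute and a shell command to move; the robot and the scene stay as the last step left them, time stands still between calls to the robot, and variables do not carry over. Pictures are saved under pics/ and viewed, at most 10 in all, crops included, and the job is handed in when it is done.

```bash
mkdir -p pics; ls
python3 - <<'E'
from bench import *
import cv2
for n in ["scene","top"]:
    s=snapshot(n); cv2.imwrite(f"pics/{n}0.png",s["img"][:,:,::-1]); print(n,s["fx"],s["fy"],s["cx"],s["cy"]); print(s["extrinsics"])
print(sense())
E
```

```text
pics
scene 437.7839288909563 437.7839288909563 317.02263204743554 200.13427683328788
[[ 2.38652959e-01  7.51614526e-01 -6.14914928e-01  1.14458066e+03]
 [ 9.71092348e-01 -1.87931883e-01  1.47177642e-01 -2.14533175e+02]
 [-4.94126657e-03 -6.32263561e-01 -7.74737615e-01  9.79615493e+02]
 [ 0.00000000e+00  0.00000000e+00  0.00000000e+00  1.00000000e+00]]
top 475.3388431055241 475.3388431055241 319.1417596174054 200.8448929103129
[[-2.56531192e-02 -9.96304996e-01  8.19650691e-02  3.62832564e+02]
 [-9.99637262e-01  2.62385549e-02  6.07319099e-03 -7.61223116e+01]
 [-8.20139549e-03 -8.17795409e-02 -9.96616699e-01  1.51484912e+03]
 [ 0.00000000e+00  0.00000000e+00  0.00000000e+00  1.00000000e+00]]
{'time': 0.1, 'joint_pos': array([ 6.22570396e+01,  7.51169907e+00,  8.53230177e+01, -1.87152586e-03,
        8.72608965e+01, -4.89270819e+00]), 'qd': array([ 0.01539189, -0.0372936 , -0.16914627, -0.08977831, -0.08816977,
       -0.02450812]), 'joint_efforts': array([ 1.05929805e-03, -5.70950317e+01, -5.01939547e+01, -1.85539634e-04,
        8.05773394e-03,  1.22273004e-04]), 'tool_pos': array([232.88165171, 552.74170096, 403.73972269]), 'tcp_rot': array([-1.79904576e+02, -6.29243753e-03,  1.57149834e+02]), 'ft_force': array([-0.21608756,  0.34775556,  0.55518381]), 'wrist_torque': array([0.05410646, 0.03929011, 0.0034228 ]), 'grip_force': 0.0, 'finger_gap': 85.25974091100184}
```

View pics/scene0.png

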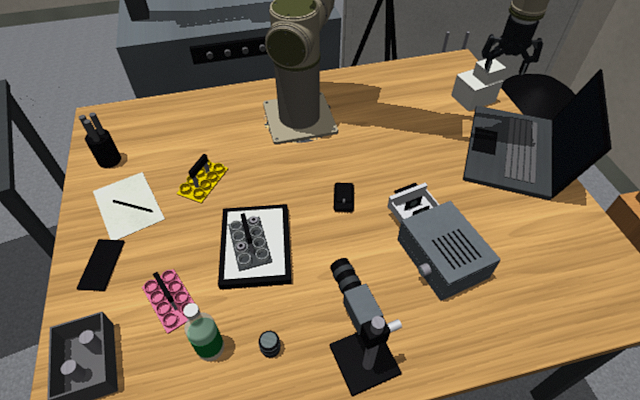

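View pics/top0.png

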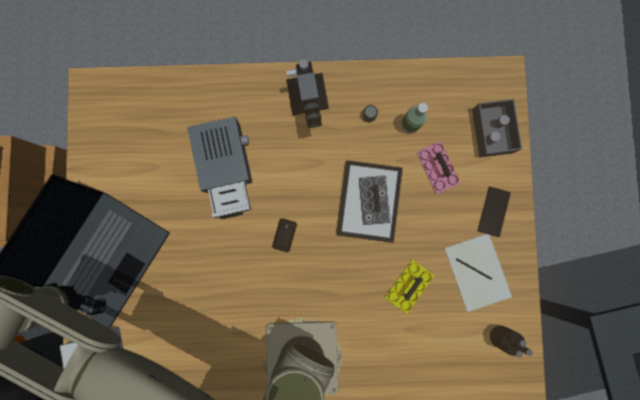

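Top view: light source about (219,155) with open drawer front about (230,213), backlight and carrier (372,200), viewer lens front (314,124), mouse (284,235), spare lens (370,113), bottle (415,118). Scene view: carrier (250,240), drawer (410,200), lens front (342,268). I'll view enlarged crops to pick pixels.

Run:
```python
import cv2
t=cv2.imread("pics/top0.png")[60:260,180:440]; cv2.imwrite("pics/topc.png",cv2.resize(t,None,fx=3,fy=3,interpolation=cv2.INTER_CUBIC))
t=cv2.imread("pics/scene0.png")[170:400,210:510]; cv2.imwrite("pics/scenec.png",cv2.resize(t,None,fx=2.6,fy=2.6,interpolation=cv2.INTER_CUBIC))
```

```text
(no output)
```

View pics/topc.png

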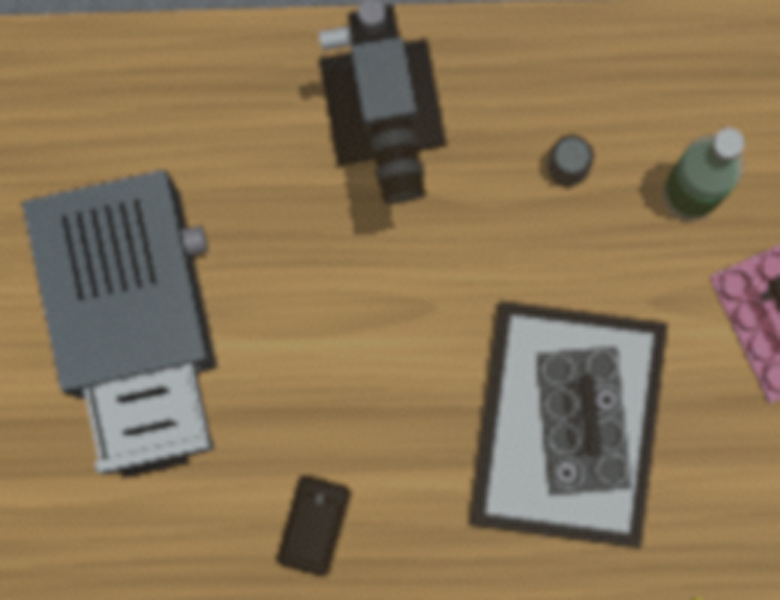

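View pics/scenec.png

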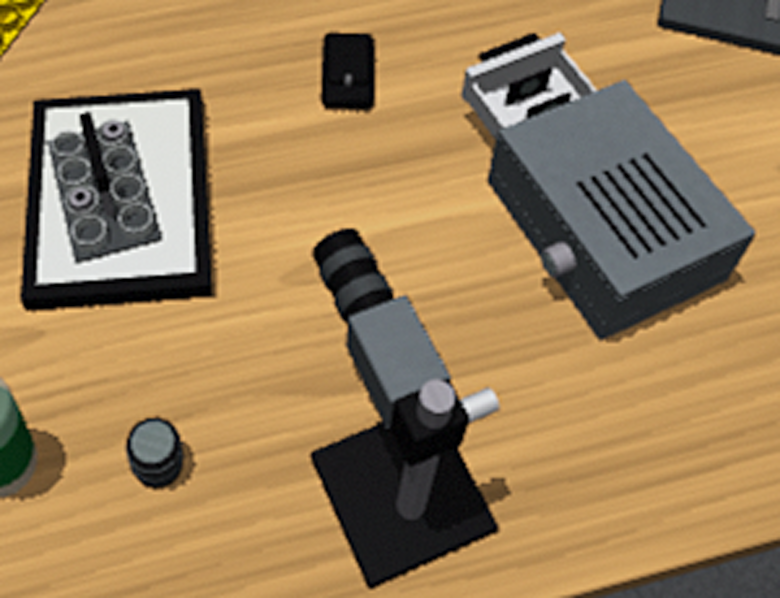

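```bash
cat > h.py <<'E'
import numpy as np, json
C={"scene":(437.784,317.023,200.134,np.array([[.238652959,.751614526,-.614914928,1144.58066],[.971092348,-.187931883,.147177642,-214.533175],[-.00494126657,-.632263561,-.774737615,979.615493]])),
"top":(475.3388,319.14176,200.84489,np.array([[-.0256531192,-.996304996,.0819650691,362.832564],[-.999637262,.0262385549,.00607319099,-76.1223116],[-.00820139549,-.0817795409,-.996616699,1514.84912]]))}
def ray(n,u,v):
    f,cx,cy,E=C[n]; d=E[:,:3]@np.array([(u-cx)/f,(v-cy)/f,1]); return E[:,3],d/np.linalg.norm(d)
def tc(u,v): return ray("top",u/3+180,v/3+60)
def sc(u,v): return ray("scene",u/2.6+210,v/2.6+170)
def plane(r,z): o,d=r; return o+d*(z-o[2])/d[2]
def tri(r1,r2):
    A=np.zeros((3,3));b=np.zeros(3)
    for o,d in (r1,r2):
        P=np.eye(3)-np.outer(d,d);A+=P;b+=P@o
    p=np.linalg.solve(A,b); return p,[np.linalg.norm(np.cross(p-o,d)) for o,d in (r1,r2)]
E
python3 - <<'E'
from h import *
np.set_printoptions(precision=1,suppress=True)
M={"box f+y":((63,390),(627,82)),"box f-y":((203,362),(497,140)),"box b+y":((25,203),(755,237)),"box b-y":((165,172),(622,293)),
"plate+y":((95,466),(563,38)),"plate-y":((213,448),(465,68)),"lip+y":((120,474),(540,35)),"lip-y":((187,462),(480,52)),
"bar far":((583,377),(103,186)),"bar near":((592,456),(85,113)),
"c++":((537,352),(160,240)),"c+-":((615,347),(78,263)),"c-+":((550,495),(128,122)),"c--":((632,487),(48,142)),
"busha":((567,472),(113,130)),"bushb":((606,400),(80,197)),"lens front top":((403,183),(340,233)),
"knob":((371,13),(436,390)),"spare":((572,158),(155,440))}
for k,(a,b) in M.items():
    p,e=tri(tc(*a),sc(*b)); print(k,p,round(e[0],1))
for q in [(320,58),(340,165),(445,145),(428,40)]: print("base",plane(tc(*q),5))
for q in [(313,457),(372,587),(497,528)]: print("base sc",plane(sc(*q),5))
for q in [(384,200),(424,193),(375,150),(415,140)]: print("lens sides",plane(tc(*q),180))
for q in [(370,45),(415,113),(353,48),(403,40),(370,125)]: print("body",plane(tc(*q),205))
for q in [(300,475),(350,490),(328,575),(278,562)]: print("mouse",plane(tc(*q),15))
E
```

```text
box f+y [524.  292.7  85. ] 3.1
box f-y [549.7 150.2  67.6] 0.3
box b+y [718.  330.9  81.3] 2.5
box b-y [744.5 186.   87.8] 2.7
plate+y [446.  260.9  75. ] 0.8
plate-y [461.6 143.1  77.9] 3.3
lip+y [437.6 236.5  77.1] 2.2
lip-y [447.3 166.9  80.5] 1.0
bar far [ 522.  -235.7   85.4] 0.4
bar near [ 441.4 -240.4   97.9] 0.2
c++ [ 556.4 -193.7   26.3] 0.8
c+- [ 560.  -275.4   22.5] 1.7
c-+ [ 406.1 -201.9   25.3] 1.4
c-- [ 412.1 -286.9   26.1] 2.0
busha [ 428.6 -218.5   46.1] 1.3
bushb [ 501.9 -261.7   46.3] 0.9
lens front top [695.4 -59.2 206.4] 1.3
knob [848.8 -34.4 234. ] 0.9
spare [ 758.4 -234.    43.9] 2.5
base [886.8  28.6   5. ]
base [767.9   9.4   5. ]
base [ 786.7 -104.4    5. ]
base [903.5 -89.1   5. ]
base sc [ 790.8 -101.5    5. ]
base sc [905.6 -82.6   5. ]
base sc [885.9  32.2   5. ]
lens sides [685.9 -41.6 180. ]
lens sides [691.6 -79.9 180. ]
lens sides [734.6 -34.2 180. ]
lens sides [743.3 -72.6 180. ]
body [828.6 -32.6 205. ]
body [762.  -73.3 205. ]
body [826.2 -16.5 205. ]
body [832.5 -63.8 205. ]
body [751.7 -30.9 205. ]
mouse [434.  58.  15.]
mouse [416.9   5.7  15. ]
mouse [328.6  30.7  15. ]
mouse [343.5  82.8  15. ]
```

Everything is consistent with the given sizes (box top at about 85–90 mm, bar top about 100, lip about 79, knob 234). My estimates are:

| Item | Position (mm) | Yaw |
|---|---|---|
| Drawer lip centre | (442, 201) | about 10° |
| Carrier | (483, -239) | about 3.5° |
| Lens front | (687, -60) | about 9° |
| View point | (578, -77, 180) | – |

Next I turn the tool to yaw 190 and move in front of the drawer, with the fingers shut.

```bash
python3 -m jog '0 0 0 0 0 -0.137 1;0 0 0 0 0 -0.137 1;0 0 0 0 0 -0.137 1;0 0 0 0 0 -0.137 1;-0.1 -0.38 0 0 0 0 1'
python3 -m jog '-0.1 -0.38 0 0 0 0 1;-0.1 -0.38 0 0 0 0 1;-0.1 -0.38 0 0 0 0 1;-0.1 -0.38 0 0 0 0 1;-0.1 -0.38 0 0 0 0 1'
python3 -m jog '-0.1 -0.38 0 0 0 0 1;-0.1 -0.38 0 0 0 0 1;-0.1 -0.38 0 0 0 0 1;-0.1 -0.38 0 0 0 0 1;0 0 0 0 0 0 1'
python3 - <<'E'
from bench import *
import cv2
s=snapshot("wrist"); cv2.imwrite("pics/w0.png",s["img"][:,:,::-1]); print(s["fx"],s["cx"],s["cy"]);print(s["extrinsics"])
E
```

```text
time: 0.72
tool_pos: [248.7, 517.9, 403.8]
tcp_rot: [-180.0, -0.1, -169.7]
ft_force: [0.1, -0.8, -0.2]
finger_gap: 0.2
grip_force: 0.0
time: 1.35
tool_pos: [332.0, 337.6, 404.3]
tcp_rot: [-180.0, -0.0, -170.0]
ft_force: [-0.1, 0.6, -0.1]
finger_gap: -0.1
grip_force: 0.0
time: 1.98
tool_pos: [398.3, 194.2, 404.4]
tcp_rot: [-180.0, -0.0, -170.2]
ft_force: [-0.6, 0.4, -0.4]
finger_gap: -0.1
grip_force: 0.0
309.70691628693146 315.7656180413377 204.02023723082016
[[-1.69994985e-01  9.41820876e-01  2.89957139e-01  3.24467695e+02]
 [ 9.85443821e-01  1.62910340e-01  4.85870026e-02  1.81715579e+02]
 [-1.47676279e-03  2.93996018e-01 -9.55805504e-01  3.73814611e+02]
 [ 0.00000000e+00  0.00000000e+00  0.00000000e+00  1.00000000e+00]]
```

View pics/w0.png

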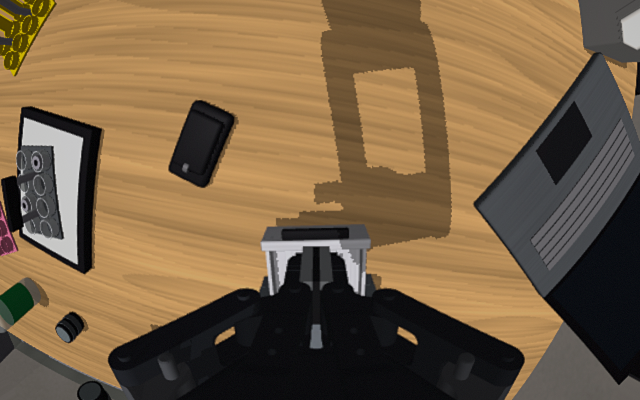

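Wrist view: drawer plate top edge from (262,245) to (371,242), lip front edge from (282,230) to (350,228), fingers centred on it near column 316.

```bash
cat >> h.py <<'E'
def wray(s,u,v):
    x,y=u-s["cx"],v-s["cy"]; r=np.hypot(x,y); t=r/s["fx"]; E=np.array(s["extrinsics"])
    return E[:3,3],E[:3,:3]@np.array([x/r*np.sin(t),y/r*np.sin(t),np.cos(t)])
E
python3 - <<'E'
from h import *; from bench import *
np.set_printoptions(precision=1,suppress=True)
s=snapshot("wrist")
for q in [(282,230),(350,228)]: print("lip",plane(wray(s,*q),80))
for q in [(262,246),(371,243)]: print("plate",plane(wray(s,*q),80))
print(tri(wray(s,350,228),sc(540,35)),tri(wray(s,282,230),sc(480,52)))
E
python3 -m jog '0 0 0.35 0 0 0 1;0 0 0.35 0 0 0 1;0 0 0.35 0 0 0 1;0 0 0.35 0 0 0 1;0 0 0.35 0 0 0 1'
```

```text
lip [446.5 168.6  80. ]
lip [432.4 236.8  80. ]
plate [468.4 150.   80. ]
plate [445.3 262.4  80. ]
(array([435.2, 239.2,  73.7]), [np.float64(1.237780361885251), np.float64(1.2377803618852183)]) (array([446.7, 168.4,  79.4]), [np.float64(0.13228626682687883), np.float64(0.13228626682690955)])
time: 2.7
tool_pos: [397.0, 197.3, 228.5]
tcp_rot: [180.0, -0.0, -169.9]
ft_force: [0.6, 0.9, 0.1]
finger_gap: -0.3
grip_force: 0.0
```

```bash
python3 -m jog '-0.15 0 0 0 0 0 1;-0.15 0 0 0 0 0 1;-0.15 0 0 0 0 0 1;-0.15 0 0 0 0 0 1;0 0 0 0 0 0 1'
python3 -m jog '-0.08 0 0 0 0 0 1;-0.08 0 0 0 0 0 1;-0.08 0 0 0 0 0 1;-0.06 0 0 0 0 0 1;0 0 0 0 0 0 1'
```

```text
time: 3.32
tool_pos: [456.7, 207.8, 229.6]
tcp_rot: [180.0, -0.0, -169.9]
ft_force: [0.3, -0.4, -1.0]
finger_gap: 0.2
grip_force: 0.0
time: 3.95
tool_pos: [486.9, 211.8, 229.9]
tcp_rot: [-180.0, 0.0, -170.0]
ft_force: [0.2, -0.2, 0.1]
finger_gap: 0.1
grip_force: 0.0
```

```bash
for i in 1; do python3 -m jog '-0.04 0 0 0 0 0 1;-0.04 0 0 0 0 0 1'; python3 -m jog '-0.03 0 0 0 0 0 1;-0.03 0 0 0 0 0 1'; python3 -m jog '-0.03 0 0 0 0 0 1;-0.02 0 0 0 0 0 1'; done | grep -E "time|pos|force"
```

```text
time: 4.2
tool_pos: [494.2, 213.2, 229.6]
ft_force: [-5.0, -0.2, 0.3]
grip_force: 2.5
time: 4.45
tool_pos: [500.0, 214.3, 229.6]
ft_force: [-2.5, -0.3, 1.3]
grip_force: 1.3
time: 4.7
tool_pos: [505.4, 215.1, 229.8]
ft_force: [-0.1, 0.0, -0.1]
grip_force: 0.0
```

Run:
```python
from bench import *
import cv2
s=snapshot("scene"); cv2.imwrite("pics/s1.png",cv2.resize(s["img"][160:310,340:520,::-1],None,fx=4,fy=4,interpolation=cv2.INTER_CUBIC))
```

```text
(no output)
```

View pics/s1.png

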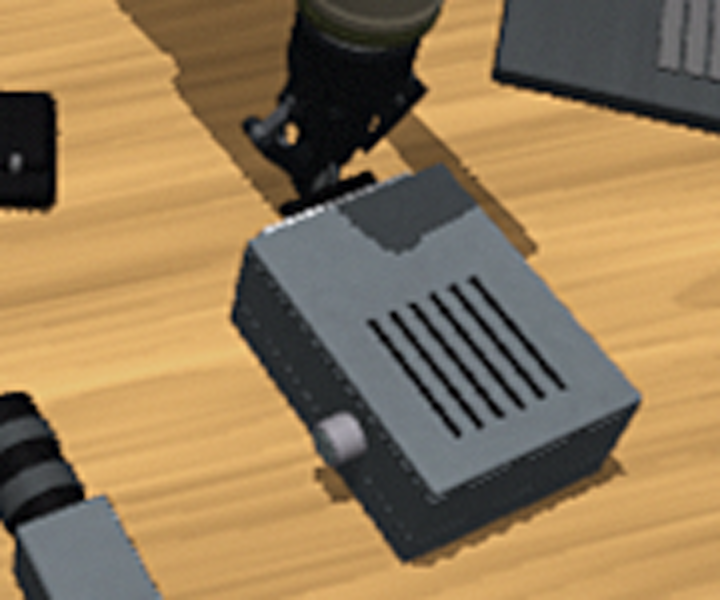

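The view shows the drawer plate flush at the front, with only a thin bright strip at (320,215) and the lip just ahead of it. The force went 5 → 2.5 → 0 N, which is the snap. I'll push gently to the stop to confirm.

```bash
(python3 -m jog '-0.02 0 0 0 0 0 1;0 0 0 0 0 0 1'; python3 -m jog '-0.02 0 0 0 0 0 1;0 0 0 0 0 0 1') | grep -E "time|pos|force"
```

```text
time: 5.0
tool_pos: [507.2, 215.5, 229.8]
ft_force: [0.3, -0.7, -0.5]
grip_force: 0.0
time: 5.25
tool_pos: [508.8, 215.8, 229.6]
ft_force: [-2.1, -0.7, 0.5]
grip_force: 0.7
```

```bash
(python3 -m jog '-0.01 0 0 0 0 0 1;0 0 0 0 0 0 1'; python3 -m jog '-0.01 0 0 0 0 0 1;0 0 0 0 0 0 1') | grep -E "time|pos|force"
```

```text
time: 5.5
tool_pos: [509.2, 215.9, 229.5]
ft_force: [-7.0, -1.7, 4.1]
grip_force: 3.4
time: 5.75
tool_pos: [509.7, 216.0, 229.4]
ft_force: [-11.5, -3.4, 9.2]
grip_force: 6.0
```

The stop is stiff, so the drawer is home. I back off, lift, turn to the carrier's yaw and move above it with the gripper open.

```bash
(python3 -m jog '0.1 0 0 0 0 0 1;0.3 0 0 0 0 0 1;0 0 -0.4 0 0 0 1;0 0 -0.5 0 0 0 1;0 0 -0.5 0 0 0 1'
python3 -m jog '0 0 -0.3 0 0 0.11 -1;0.014 -0.4 0 0 0 0 -1;0.014 -0.45 0 0 0 0 -1;0.014 -0.45 0 0 0 0 -1;0.014 -0.45 0 0 0 0 -1'
python3 -m jog '0.014 -0.45 0 0 0 0 -1;0.014 -0.45 0 0 0 0 -1;0.014 -0.45 0 0 0 0 -1;0.014 -0.45 0 0 0 0 -1;0.014 -0.45 0 0 0 0 -1'
python3 -m jog '0 -0.35 0 0 0 0 -1;0 0 0 0 0 0 -1') | grep -E "time|pos|rot|force|gap"
python3 - <<'E'
from bench import *
import cv2,pickle
s=snapshot("wrist"); pickle.dump(s,open("w1.pkl","wb")); cv2.imwrite("pics/w1.png",s["img"][:,:,::-1])
E
```

```text
time: 6.38
tool_pos: [471.0, 209.1, 371.1]
tcp_rot: [180.0, 0.0, -170.0]
ft_force: [0.5, -0.2, 0.2]
finger_gap: 0.2
grip_force: 0.0
time: 7.0
tool_pos: [476.0, 32.9, 399.8]
tcp_rot: [-180.0, 0.1, -176.6]
ft_force: [0.6, 0.0, -0.6]
finger_gap: 85.5
grip_force: 0.0
time: 7.62
tool_pos: [482.5, -192.2, 399.8]
tcp_rot: [-180.0, 0.1, -176.6]
ft_force: [0.3, 0.3, -0.4]
finger_gap: 85.1
grip_force: 0.0
time: 7.88
tool_pos: [484.5, -227.8, 399.5]
tcp_rot: [-180.0, 0.0, -176.8]
ft_force: [0.3, 0.7, -0.2]
finger_gap: 85.4
grip_force: 0.0
```

View pics/w1.png

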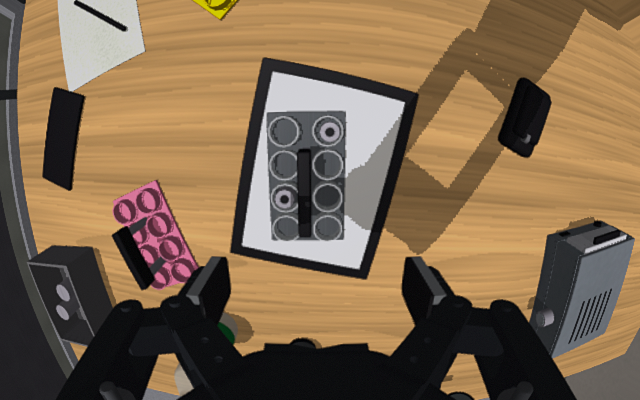

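Wrist view: carrier corners (268,112), (344,111), (344,238) and (272,240). The bar lies along column 304.5, rows 149–237. Bushing a is at (329,131) and b at (285,199). At right the drawer can be seen shut.

Run:
```python
from h import *; import pickle
np.set_printoptions(precision=1,suppress=True)
s=pickle.load(open("w1.pkl","rb"))
g=s["img"].max(2).astype(int)
for v in (170,185,215,228): print(v,g[v,290:320])
for q in [(268,112),(344,111),(344,238),(272,240)]: print("corner",plane(wray(s,*q),31))
for q in [(329,131),(285,199)]: print("bush",plane(wray(s,*q),51))
for q in [(304.5,160),(304.5,200),(304.5,236)]: print("bar",plane(wray(s,*q),105))
print("tri bar far", tri(wray(s,304.5,236),tc(583,376)),"bushes",tri(wray(s,329,131),tc(567,472)),tri(wray(s,285,199),tc(606,400)))
print("scene",tri(wray(s,304.5,236),sc(103,188)),tri(wray(s,329,131),sc(113,130)),tri(wray(s,285,199),sc(80,197)))
```

```text
170 [ 88  85  84  86  86  82  70  46  31  34  38  38  35  36  38  36  35  36
  34  20  16  40  63 113 169 125  79  53  48  49]
185 [180 159 112  89  84  77  63  37  26  35  35  36  35  36  35  35  33  35
  35  21  12  41  53  52  52  58  73  78  81  99]
215 [90 81 81 80 84 84 81 68 28 14 15 15 15 18 18 18 20 18 17 13 13 43 63 72
 71 70 68 76 80 79]
228 [ 86  84  84  84  84  85  86  80  47  29  27  29  28  28  29  29  28  30
  30  23  18  53  89 137 179 107  63  68  83  85]
corner [ 412.6 -283.9   31. ]
corner [ 407.4 -201.9   31. ]
corner [ 554.2 -190.5   31. ]
corner [ 561.8 -276.2   31. ]
bush [ 429.1 -217.6   51. ]
bush [ 503.9 -260.    51. ]
bar [ 452.  -239.5  105. ]
bar [ 487.9 -237.8  105. ]
bar [ 522.5 -236.2  105. ]
tri bar far (array([ 521.1, -234.6,  106.9]), [np.float64(1.6764139001385472), np.float64(1.6764139001386673)]) bushes (array([ 428. , -218.1,   63.7]), [np.float64(0.3142442745391486), np.float64(0.31424427453919124)]) (array([ 499.9, -259.5,   65. ]), [np.float64(0.7591868343894654), np.float64(0.7591868343894823)])
scene (array([ 528.3, -236.4,   91.4]), [np.float64(0.08984830309839503), np.float64(0.08984830309835123)]) (array([ 429.4, -217.3,   46.8]), [np.float64(0.08490161051593086), np.float64(0.08490161051589745)]) (array([ 504.3, -260.3,   49.5]), [np.float64(0.22438141059861538), np.float64(0.22438141059861566)])
```

Carrier middle is at (484, -238), yaw about 3.2°. It needs -10 mm in tool y, then a 152 mm descent, then close the gripper.

```bash
(python3 -m jog '0 -0.1 0 0 0 0 -1;0 0 0.4 0 0 0 -1;0 0 0.4 0 0 0 -1;0 0 0.4 0 0 0 -1;0 0 0.3 0 0 0 -1'
python3 -m jog '0 0 0.02 0 0 0 -1;0 0 0 0 0 0 -1';python3 -m jog '0 0 0 0 0 0 0.3;0 0 0 0 0 0 0.6;0 0 0 0 0 0 1;0 0 0 0 0 0 1;0 0 0 0 0 0 1' 90) | grep -E "time|pos|rot|force|gap"
python3 -m jog '0 0 -0.01 0 0 0 1;0 0 -0.02 0 0 0 1;0 0 -0.03 0 0 0 1;0 0 -0.04 0 0 0 1;0 0 0 0 0 0 1'
```

```text
time: 8.55
tool_pos: [485.2, -234.7, 247.9]
tcp_rot: [180.0, -0.1, -176.5]
ft_force: [-0.4, -0.1, -0.5]
finger_gap: 85.2
grip_force: 0.0
time: 8.8
tool_pos: [486.1, -235.6, 248.9]
tcp_rot: [-180.0, 0.1, -176.5]
ft_force: [0.5, 0.0, 2.0]
finger_gap: 85.6
grip_force: 0.0
time: 9.43
tool_pos: [485.6, -236.0, 248.0]
tcp_rot: [-180.0, 0.0, -176.6]
ft_force: [0.8, -1.5, 1.0]
finger_gap: 10.7
grip_force: 87.7
time: 10.05
tool_pos: [485.7, -235.9, 258.3]
tcp_rot: [-180.0, 0.0, -176.6]
ft_force: [0.6, -0.8, -3.9]
finger_gap: 10.6
grip_force: 87.6
```

Gripped: gap 10.7 mm, grip 88 N, about 4 N of added weight. I lift to view height, then go sideways to the view point at (575, -77).

```bash
(python3 -m jog '0 0 -0.1 0 0 0 1;0 0 -0.2 0 0 0 1;0 0 -0.25 0 0 0 1;0 0 -0.25 0 0 0 1;0 0 -0.17 0 0 0 1'
python3 -m jog '0 0 -0.08 0 0 0 1;-0.05 0.08 0 0 0 0 1;-0.1 0.15 0 0 0 0 1;-0.13 0.2 0 0 0 0 1;-0.13 0.2 0 0 0 0 1'
python3 -m jog '-0.13 0.2 0 0 0 0 1;-0.13 0.2 0 0 0 0 1;-0.1 0.15 0 0 0 0 1;-0.05 0.1 0 0 0 0 1;0 0 0 0 0 0 1') | grep -E "time|pos|rot|force|gap"
python3 - <<'E'
from bench import *
import cv2,pickle
S={n:snapshot(n) for n in ("wrist","scene","top")}; pickle.dump(S,open("w2.pkl","wb"))
a=cv2.resize(S["scene"]["img"][190:390,250:450],None,fx=2,fy=2,interpolation=cv2.INTER_CUBIC)
b=cv2.resize(S["top"]["img"][50:250,220:420],None,fx=2,fy=2,interpolation=cv2.INTER_CUBIC)
import numpy as np; cv2.imwrite("pics/m2.png",np.hstack([a,b])[:,:,::-1])
E
```

```text
time: 10.68
tool_pos: [485.7, -235.9, 356.7]
tcp_rot: [-179.9, 0.1, -176.6]
ft_force: [1.0, -0.6, -4.8]
finger_gap: 10.5
grip_force: 87.9
time: 11.3
tool_pos: [523.2, -168.5, 361.3]
tcp_rot: [179.9, -0.1, -176.5]
ft_force: [0.0, 0.5, -3.1]
finger_gap: 10.8
grip_force: 87.9
time: 11.92
tool_pos: [559.9, -102.3, 362.3]
tcp_rot: [180.0, -0.0, -176.5]
ft_force: [-0.2, -0.6, -4.1]
finger_gap: 10.6
grip_force: 88.0
```

View pics/m2.png

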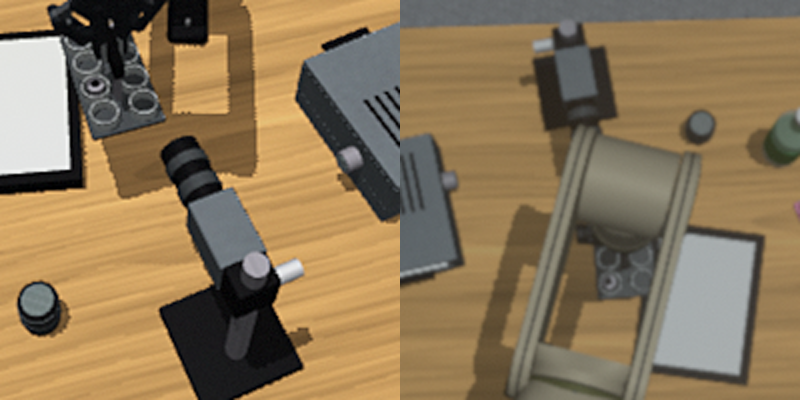

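The view shows the carrier in the air and level, with both bushings in place. It is short of the lens: front rim extremes (163,156) and (197,143), carrier far corners (99,138) and (164,121). I'll check the lens and carrier numerically.

Run:
```python
from h import *
np.set_printoptions(precision=1,suppress=True)
P=lambda u,v,z: plane(ray("scene",u/2+250,v/2+190),z)
print("rim sides",P(163,156,180),P(197,143,180),"rim top",P(180,138,202))
print("lens back sides",P(186,204,180),P(220,190,180))
print("carrier far corners",P(99,138,146),P(164,121,146),"TCP then 560 -102")
```

```text
rim sides [695.3 -77.  180. ] [688.7 -38.  180. ] rim top [691.3 -58.2 202. ]
lens back sides [754.3 -68.9 180. ] [747.5 -31.  180. ]
carrier far corners [ 637. -134.  146.] [632.9 -58.4 146. ] TCP then 560 -102
```

The lens front refines to about (690, -59), putting the view point near (580, -76). The carrier's centre agrees with the TCP. Final short move:

```bash
python3 -m jog '-0.05 0.07 0 0 0 0 1;-0.08 0.11 0 0 0 0 1;-0.05 0.07 0 0 0 0 1;0 0 0 0 0 0 1;0 0 0 0 0 0 1'
python3 - <<'E'
from bench import *
import cv2
s=snapshot("scene"); cv2.imwrite("pics/s3.png",cv2.resize(s["img"][170:320,240:510,::-1],None,fx=2.9,fy=2.9,interpolation=cv2.INTER_CUBIC))
E
```

```text
time: 12.7
tool_pos: [576.2, -77.0, 362.6]
tcp_rot: [-180.0, -0.0, -176.5]
ft_force: [0.3, 0.3, -3.9]
finger_gap: 10.6
grip_force: 88.0
```

View pics/s3.png

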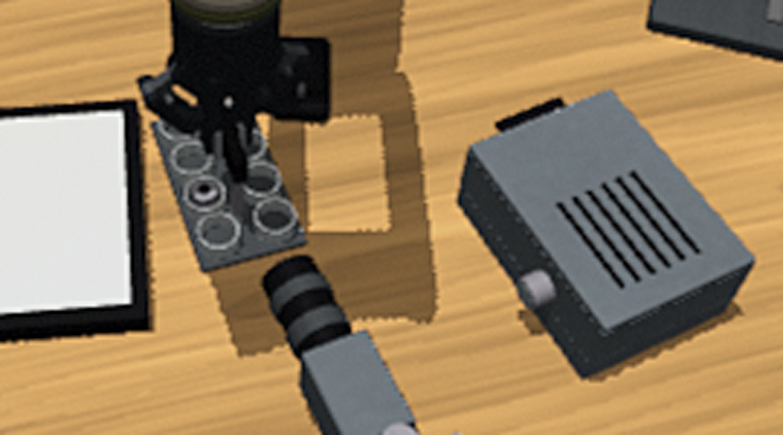

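The carrier hangs level in front of the lens with a clear gap: its far edge is near (250,257) and the lens rim is at (290,265). Bushing b sits in its well at (205,192), the drawer is shut with the lip at (530,115), and the pose is still. Bushing a was last seen in its well just before this short move.

```bash
python3 -c "
from bench import *
print(hand_in())"
```

```text
the job is handed in; nothing more can be done
None
```

The job is handed in, verdict not shown: the drawer was pushed home past its catch, and the carrier is held still about 11 cm in front of the lens, level as far as the last picture shows, with bushing b seen in its well there and bushing a last seen in its well just before the final 3 cm move.

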